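Snug the drain plug of the rinse manifold and open its supply

TASK

Put the rinse manifold back in service: tighten the red wing plug clockwise until it goes snug, well past the first bite but without forcing it, and only then swing the yellow supply valve handle a quarter turn, all the way open, in line with the pipe. Leave the blue plug as it is, and do not knock over or shift the beaker, bottle and jar around the manifold.

Things in the scene. Friction and masses are not known exactly. Their poses are not given: they have to be found in the camera images.
- manifold: Grey header pipe, 50 mm diameter, axis 50 mm up, fixed. Origin on the table below the pipe; y runs along it to the end cap (at y = +202 mm); at -y the brass supply valve (y = -130 mm) and an elbow (to y = -222 mm, 70 mm high); z up. Two bosses (42 mm diameter, rims 88 mm above the table) stand at y = 0 and y = +130 mm; either may hold the red plug, the other holds the blue.
- red_wing (a point): Centre of the red plug's wing, a flat bar 64 mm long (the point's x), 14 mm thick (its y) and 32 mm high (its z, up), about 119 mm above the table; grip it across its thickness from above. A collar of 33 mm diameter starts 13 mm below the point. Clockwise from above tightens; the plug sinks 1 mm per rad and stays where it is left.
- red_port: Boss that holds the red tapered plug; origin on the plug's axis, 78 mm up. The plug runs at 0.04 N m for 0.4 to 2 rad (unseen), then bites: torque climbs about 0.2 N m per rad the wing is turned. Snug from 0.6 rad past the bite (0.12 N m), overtight from 2.3 rad (0.45 N m); aim for 0.2 to 0.3. The wing is springy: wound up 1 rad per N m, it holds that while gripped, springs back when let go.
- blue_wing_end (a point): A point near one end of the blue plug's wing, 30 mm from that plug's axis along its wing (the point's x points outwards along the wing), about 117 mm above the table. The blue plug, of the same shape as the red one, is already tight and must not be turned.
- valve_axis (a point): Point on the supply valve's vertical turning axis, level with the middle of the yellow handle, 96 mm above the table. Fixed; same axes as the manifold.
- valve_tip (a point): Point on the yellow valve handle, at its mid height 96 mm above the table, 85 mm from the turning axis; the point's -x points outwards along the handle. The handle is a flat bar 12 mm thick and 16 mm high that reaches 105 mm from the axis, so it can be gripped from above or pushed sideways.
- valve (a joint): Angle of the supply valve handle, rad, growing anticlockwise seen from above. 0 = shut, handle across the pipe (to the manifold's -x); pi/2 = fully open, in line with the pipe (to the manifold's -y), against a hard stop. It starts within 0.25 of shut, turns against about 0.15 N m of friction and stays where it is left.
- beaker: Bystander: clear cup-shaped beaker, 60 mm in diameter, 75 mm high, standing in front of the pipe. Origin at the centre of its underside.
- amber: Bystander: amber bottle, 68 mm in diameter, 130 mm high, standing behind the pipe. Origin at the centre of its underside.
- jar: Bystander: white jar, 64 mm in diameter, 75 mm high, standing behind the pipe. Origin at the centre of its underside.

How it is judged:
By the outcome, as a careful person would: the job done as asked, in the order asked, and still so for the second after the job is handed in, with the robot touching nothing.
It also fails if it takes over 67 s, if anything falls off the work surface, if the arm or the gripper's body presses on something with over 40 N, if the wrist force passes 120 N, or if a joint passes its speed limit or range.

ROBOT

A 6-joint arm with a two-finger parallel gripper is mounted at the origin on the work surface. World frame = base frame: x ahead of the robot, y to its left, z up, the work surface at z = 0. Lengths are in mm, angles in rad, forces in N, time in s.
With the tool pointing down it reaches from about 275 to 750 mm from the base axis. Payload 10.2 kg.
Tool frame: the origin (TCP) lies at the very end of the fingers, on their centre line; the grasp point (between the pads) lies 19 mm behind it; z points along the fingers, y is the line along which they close (so a half turn about z gives the same grasp; the last joint's range is limited). The gripper opens to 85 mm and grips with 20 to 120 N. Pads are 22 mm wide; open, the fingers measure 114 mm over their backs; the gripper's body (76 mm by 85 mm) begins 54 mm behind the grasp point. The pads swing forward as they close: fully open they stand 13 mm farther back than shut.
Start: joints at [-0.223, 0.313, 1.498, -0, 1.331, -0.223], TCP at [525.006, -0.013, 231.294] pointing down, gripper open.
Joint ranges: [-2.94, 2.94], [-0.97, 2.17], [0.19, 2.56], [-1.23, 4.37], [0.02, 3.11], [-2.88, 2.88]. Speed limits (rad/s): [2.39, 2.39, 3.01, 3.14, 3.14, 3.14].

INTERFACE

Orientations are given as a unit quaternion [w, x, y, z].
In Python, from rig import ctrl gives the robot as it stands.
- The arm moves only by the shell command python3 -m inch 'ROWS' [OPENING] [FORCE]. ROWS is text: rows parted by semicolons, each of 6 numbers parted by spaces: the shift along the tool's x, y, z in mm, then the turn, a rotation vector about the tool's x, y, z in units of 6 degrees (1.0 is 6 degrees). A call has exactly 10 rows; each row shifts and turns the commanded pose from where the row before left it, along the tool's axes as they then stand; what a row does not reach is not made up. A row lasts 1/12 s, in which the tool goes at most 41.7 mm and 7.16 degrees, less where a joint would pass 70% of its speed; a pose out of reach is approached as far as the arm can. A call with a gripper value outside its range is refused whole. OPENING is the opening, from 0 (shut) to 1 (fully open), set as the call begins (- or left out, the last holds). The fingers move at their own pace and stop on an object; FORCE is the grip in N (left out, the last holds). Time passes only in rows, so rows that do not move let the fingers close, or fill a call up. It gives the time, the measured TCP pose, the force, the opening and the grip force at its end, in the units of the state.
- ctrl.sense(): the state, without advancing time (a new reading comes with each control period).
- ctrl.capture(name): name is "scene" or "side" or "wrist"; returns a dict with "image" (384x512x3 uint8, red, green, blue), "intrinsics" (3x3 intrinsics, pixels), "rvec" (rotation vector, rad) and "tvec" (3), from world to camera coordinates, as OpenCV has them. Camera axes: x right, y down, z forward; pixel columns grow to the right and rows downward; lengths in mm; the calibration is good to about 2 mm. A picture is of the moment at which its call begins. There is no depth.
- ctrl.finish_job(): hands the job in; it is judged then, once.
The state is a dict: "time_s": time; "joints": joint angles; "dq": joint speeds; "tau": joint torques, N m; "eef_pos": TCP position; "ee_rot": TCP orientation; "force": force on the tool from outside, world axes, zero at the start; "wrist_torque": the same for the moment, N m; "grip_width": opening from 0.0 (shut) to 1.0 (fully open); "grip_force": force on a finger pad.
Only numpy, scipy, OpenCV 4.12 (cv2) and the standard library are available. Lean on these libraries where they do the work, as an engineer would, in place of code of your own. Each camera call takes 0.05 s, during which the arm holds its last target. There are 200 camera calls.

## Working session

There is one attempt and no reset: what is moved stays moved. The work goes in short steps, Python scripts to look and compute and a shell command to move; the robot and the scene stay as the last step left them, time stands still between calls to the robot, and variables do not carry over. Pictures are saved under pics/ and viewed, at most 10 in all, crops included, and the job is handed in when it is done.

```bash
mkdir -p pics; ls
python3 - <<'E'
from rig import ctrl
import cv2,numpy as np
for n in("scene","side"):
    c=ctrl.capture(n);cv2.imwrite(f"pics/{n}0.png",c["image"][:,:,::-1])
    print(n,c["intrinsics"].tolist(),c["rvec"],c["tvec"])
print(ctrl.sense())
E
```

```text
pics
scene [[351.9824579555715, 0.0, 255.07707494044547], [0.0, 351.9824579555715, 193.5610609400045], [0.0, 0.0, 1.0]] [ 1.20965353  2.11652979 -1.08850836] [ 277.68058261 -233.38714468 1150.22064394]
side [[435.2005978013344, 0.0, 251.31480500376597], [0.0, 435.2005978013344, 189.06530558045762], [0.0, 0.0, 1.0]] [ 2.38421635 -0.04991105  0.00370764] [-578.50208751  107.99190421  809.91645361]
{'time_s': 0.1, 'joints': array([-2.23412002e-01,  3.13394202e-01,  1.49834064e+00,  4.15393287e-05,
        1.33097413e+00, -2.23410025e-01]), 'dq': array([-6.53469819e-04, -4.10137854e-03, -1.86004280e-03, -1.97668992e-03,
        4.55027627e-05, -1.08423045e-04]), 'tau': array([ 2.30574413e-03, -4.12899542e+01, -2.60142785e+01, -1.81123951e-04,
        3.02137116e-03,  1.15447833e-05]), 'eef_pos': array([5.24786640e+02, 4.05735436e-02, 2.30799922e+02]), 'ee_rot': array([-4.83061488e-04,  7.07110866e-01,  7.07102476e-01, -2.80355102e-04]), 'force': array([-0.44694003,  0.75446786,  0.07972319]), 'wrist_torque': array([0.02447217, 0.01665721, 0.00707039]), 'grip_force': 0.0, 'grip_width': 1.0013293539163866}
```

View pics/scene0.png

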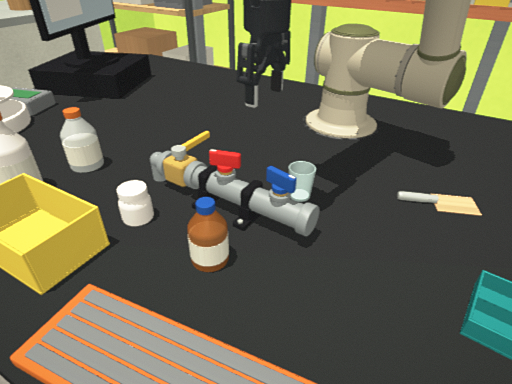

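View pics/side0.png

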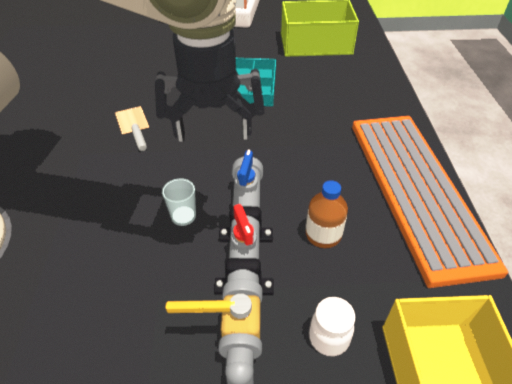

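The pictures show the red plug at the middle boss (side px ~243,225), blue at the end-cap boss (247,168), and the yellow handle from (170,307) to the axis at (240,305). The beaker (180,202) is on the robot's side; the bottle (326,218) and jar (332,326) are beyond the pipe.

```bash
cat > h.py <<'E'
import cv2,numpy as np
from rig import ctrl
def unproj(c,uv,z):
    R=cv2.Rodrigues(c["rvec"])[0];t=np.asarray(c["tvec"]).reshape(3)
    d=R.T@np.linalg.inv(c["intrinsics"])@np.array([uv[0],uv[1],1.]);o=-R.T@t
    return o+d*(z-o[2])/d[2]
def proj(c,P): return cv2.projectPoints(np.float64(P).reshape(-1,1,3),c["rvec"],c["tvec"],c["intrinsics"],None)[0][:,0]
def mask(im,col):
    h=cv2.cvtColor(im,cv2.COLOR_RGB2HSV);H,S,V=[h[...,i].astype(int) for i in range(3)]
    m={"red":((H<6)|(H>174))&(S>170)&(V>90),"blue":(H>105)&(H<125)&(S>140)&(V>70),"yel":(H>22)&(H<30)&(S>200)&(V>120)}[col]
    return m.astype(np.uint8)
def blobs(im,col,n=3):
    k,l,s,ce=cv2.connectedComponentsWithStats(mask(im,col))
    o=sorted(range(1,k),key=lambda i:-s[i,4])[:n]
    return [(s[i].tolist(),ce[i].round(1).tolist(),l==i) for i in o]
def down(c,m,z):
    v,u=np.nonzero(m);P=np.array([unproj(c,(a,b),z)[:2] for a,b in zip(u,v)])
    return P
E
python3 - <<'E'
from h import *
cs={n:ctrl.capture(n) for n in("scene","side")}
for n,c in cs.items():
    print(n,(-cv2.Rodrigues(c["rvec"])[0].T@np.array(c["tvec"]).reshape(3)).round())
    for col in("red","blue","yel"):
        for s,ce,m in blobs(c["image"],col): print(col,s,ce)
c=cs["side"]
for nm,uv,z in[("red",(243,226),119),("blue",(247,168),119),("valve",(241,305),100),("tip",(168,307),96),("beaker base",(184,215),0),("bottle base",(325,237),0),("jar base",(331,345),0)]:
    P=unproj(c,uv,z);print(nm,P.round(),proj(cs["scene"],P).round())
E
```

```text
scene [1071.  295.  469.]
red [209, 150, 32, 23, 546] [225.0, 160.1]
blue [266, 166, 30, 28, 558] [279.9, 180.3]
blue [195, 196, 20, 19, 306] [204.8, 205.0]
side [ 568. -499.  656.]
red [234, 205, 19, 40, 474] [241.7, 225.2]
blue [237, 151, 18, 34, 353] [245.9, 170.0]
blue [322, 180, 19, 19, 285] [331.1, 189.2]
red [565. -71. 119.] [[222. 157.]]
blue [575.  60. 119.] [[278. 178.]]
valve [ 558. -197.  100.] [[177. 149.]]
tip [ 455. -194.   96.] [[207. 134.]]
beaker base [448.  57.   0.] [[299. 196.]]
bottle base [717. -10.   0.] [[206. 258.]]
jar base [ 694. -217.    0.] [[133. 215.]]
```

```bash
python3 -m inch '-14 8 -4 0 0 0;-14 8 -4 0 0 0;-14 8 -4 0 0 0;-14 8 -4 0 0 0;-14 8 -4 0 0 0;0 0 0 0 0 0;0 0 0 0 0 0;0 0 0 0 0 0;0 0 0 0 0 0;0 0 0 0 0 0' 1
python3 - <<'E'
from h import *
c=ctrl.capture("wrist");cv2.imwrite("pics/w1.png",c["image"][:,:,::-1])
print((-cv2.Rodrigues(c["rvec"])[0].T@np.array(c["tvec"]).reshape(3)).round())
for col in("red","blue","yel"):
    for s,ce,m in blobs(c["image"],col): print(col,s,ce)
print(proj(c,[[565,-71,119],[575,60,119],[558,-197,100]]))
E
```

```text
time_s: 1.03
eef_pos: [564.7, -69.3, 251.3]
ee_rot: [-0.0, 0.707, 0.707, -0.0]
force: [-0.1, 0.6, 0.2]
grip_width: 0.996
grip_force: 0.0
[566.  15. 393.]
red [232, 141, 31, 71, 957] [246.0, 170.3]
blue [239, 0, 21, 64, 519] [247.8, 28.7]
blue [401, 89, 25, 36, 297] [409.3, 103.7]
blue [256, 0, 15, 52, 167] [263.5, 25.6]
[[247.11345677 181.20925564]
 [259.46795266  25.54110069]
 [241.0634996  281.83625526]]
```

View pics/w1.png

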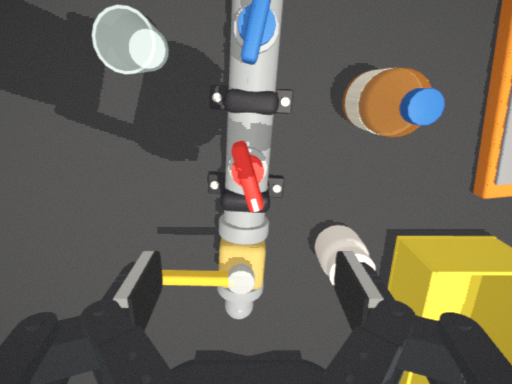

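The wrist view shows the red wing from (239,145) to (257,207), the boss around (248,168), the valve axis at (240,278) and the handle running left from it. Next I fit the wing as a box plus collar silhouette.

```bash
cat >> h.py <<'E'
def sil(c,p,z=119,boss=True):
    x,y,a=p;im=np.zeros(c["image"].shape[:2],np.uint8)
    w=np.array([[sx*32*np.cos(a)-sy*7*np.sin(a)+x,sx*32*np.sin(a)+sy*7*np.cos(a)+y,z+sz*16] for sx in(-1,1) for sy in(-1,1) for sz in(-1,1)])
    th=np.linspace(0,2*np.pi,24)
    d=np.array([[x+16.5*np.cos(t),y+16.5*np.sin(t),z+k] for t in th for k in(-13,-22)])
    for P in(w,d): cv2.fillConvexPoly(im,cv2.convexHull((proj(c,P)*16).round().astype(np.int32)),1,shift=4)
    return im
def fitwing(cams,col,p0,z=119):
    from scipy.optimize import minimize
    def iou(c,p,m): s=sil(c,p,z);return (s&m).sum()/max(1,(s|m).sum())
    ms=[(c,[b for b in blobs(c["image"],col,4) ]) for c in cams]
    ms=[(c,max((b[2].astype(np.uint8) for b in bs),key=lambda m:iou(c,p0,m))) for c,bs in ms]
    best=None
    for a0 in np.arange(0,np.pi,.3):
        f=lambda q:-sum(iou(c,(p0[0]+10*q[0],p0[1]+10*q[1],a0+.3*q[2]),m) for c,m in ms)/len(ms)
        r=minimize(f,[0,0,0],method="Powell",bounds=[(-2,2)]*3)
        if best is None or r.fun<best[0]: best=(r.fun,p0[0]+10*r.x[0],p0[1]+10*r.x[1],a0+.3*r.x[2])
    return np.round(best,3)
E
python3 - <<'E'
from h import *
cs=[ctrl.capture(n) for n in("wrist","side","scene")]
print(fitwing(cs[:2],"red",(565,-71)),fitwing(cs[:1],"red",(565,-71)),fitwing(cs[1:2],"red",(565,-71)))
print("blue",fitwing(cs[1:],"blue",(573,60)))
w=cs[0]
for uv,z in[((240,278),104),((165,278),104),((239,145),135),((257,207),135)]: print(unproj(w,uv,z).round(1))
E
```

```text
Traceback (most recent call last):
  File "h.py", line 30, in fitwing
    ms=[(c,max((b[2].astype(np.uint8) for b in bs),key=lambda m:iou(c,p0,m))) for c,bs in ms]
           ~~~^^^^^^^^^^^^^^^^^^^^^^^^^^^^^^^^^^^^^^^^^^^^^^^^^^^^^^^^^^^^^^
  File "h.py", line 30, in <lambda>
    ms=[(c,max((b[2].astype(np.uint8) for b in bs),key=lambda m:iou(c,p0,m))) for c,bs in ms]
                                                                ~~~^^^^^^^^
  File "h.py", line 28, in iou
    def iou(c,p,m): s=sil(c,p,z);return (s&m).sum()/max(1,(s|m).sum())
                      ~~~^^^^^^^
  File "h.py", line 20, in sil
    x,y,a=p;im=np.zeros(c["image"].shape[:2],np.uint8)
    ^^^^^
ValueError: not enough values to unpack (expected 3, got 2)
```

Run:
```python
from h import *
cs=[ctrl.capture(n) for n in("wrist","side","scene")]
print(fitwing(cs[:2],"red",(565,-71,1.6)),fitwing(cs[:1],"red",(565,-71,1.6)),fitwing(cs[1:2],"red",(565,-71,1.6)))
print("blue",fitwing(cs[1:],"blue",(573,60,1.6)))
w=cs[0]
for uv,z in[((240,278),104),((165,278),104),((239,145),135),((257,207),135)]: print(unproj(w,uv,z).round(1))
```

```text
[ -0.641 564.559 -64.86    1.793] [ -0.572 565.731 -64.907   1.831] [ -0.73  563.338 -66.795   1.765]
blue [ -0.73  573.022  64.045   1.327]
[ 557.1 -189.6  104. ]
[ 473.2 -189.5  104. ]
[558.4 -34.  135. ]
[574.3 -91.2 135. ]
```

```bash
python3 -m inch '5 1 10 0 0 0;0 0 16 0 0 -0.8;0 0 16 0 0 -0.8;0 0 16 0 0 -0.8;0 0 16 0 0 0;0 0 16 0 0 0;0 0 0 0 0 0;0 0 0 0 0 0;0 0 0 0 0 0;0 0 0 0 0 0' 0.6 40
python3 - <<'E'
from h import *
print(ctrl.sense())
c=ctrl.capture("wrist");cv2.imwrite("pics/w2.png",c["image"][:,:,::-1])
print(fitwing([c],"red",(565,-65,1.8)))
E
```

```text
time_s: 2.22
eef_pos: [566.5, -65.1, 162.3]
ee_rot: [0.001, 0.613, 0.79, 0.0]
force: [-0.0, 0.1, -0.8]
grip_width: 0.6
grip_force: 0.0
{'time_s': 2.2167, 'joints': array([-3.19752797e-01,  4.69853081e-01,  1.45675652e+00,  5.11186715e-06,
        1.21316474e+00, -5.71126398e-01]), 'dq': array([-0.00162727, -0.00174517,  0.00155263,  0.00010489, -0.00161116,
       -0.00022461]), 'tau': array([ 1.03117709e-02, -4.66820240e+01, -2.45379853e+01,  7.92897372e-04,
        8.15711046e-04,  2.50245277e-03]), 'eef_pos': array([566.45879048, -65.05213111, 162.31152184]), 'ee_rot': array([8.56322583e-04, 6.12889257e-01, 7.90168293e-01, 3.05413378e-04]), 'force': array([-0.02377698,  0.06000116, -0.78473506]), 'wrist_torque': array([-0.03704495, -0.01010397,  0.05104898]), 'grip_force': 0.0, 'grip_width': 0.5998517879947748}
[ -0.641 564.881 -66.17    1.836]
```

View pics/w2.png

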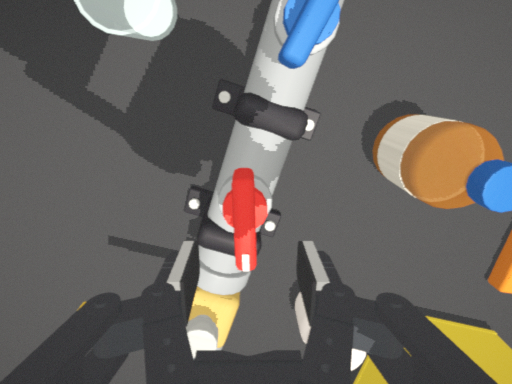

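The wing (240,172)–(248,268) is lined up with the fingers and centred between the pads. I'll descend and grip.

```bash
python3 -m inch '0 -0.8 10 0 0 0;0 0 10 0 0 0;0 0 10 0 0 0;0 0 10 0 0 0;0 0 10 0 0 0;0 0 2 0 0 0;0 0 0 0 0 0;0 0 0 0 0 0;0 0 0 0 0 0;0 0 0 0 0 0' 0.6 40; python3 -m inch '0 0 0 0 0 0;0 0 0 0 0 0;0 0 0 0 0 0;0 0 0 0 0 0;0 0 0 0 0 0;0 0 0 0 0 0;0 0 0 0 0 0;0 0 0 0 0 0;0 0 0 0 0 0;0 0 0 0 0 0' 0 40;  python3 - <<'E'
from rig import ctrl
s=ctrl.sense();print(s['wrist_torque'],s['tau'][5],s['joints'][5])
E
```

```text
time_s: 3.1
eef_pos: [565.5, -65.3, 109.8]
ee_rot: [0.0, 0.613, 0.79, 0.0]
force: [0.8, -0.0, -0.4]
grip_width: 0.599
grip_force: 0.0
time_s: 3.93
eef_pos: [564.5, -65.3, 109.6]
ee_rot: [-0.001, 0.613, 0.79, -0.001]
force: [-5.6, -0.7, 5.7]
grip_width: 0.154
grip_force: 40.2
[-0.08783763  0.90905779  0.06658892] 0.022197071230039 -0.572091615632526
```

```bash
cat > s.py <<'E'
from rig import ctrl
s=ctrl.sense();print('WT',s['wrist_torque'].round(3),'tau5 %.3f j5 %.3f'%(s['tau'][5],s['joints'][5]),s['force'].round(1))
E
python3 -m inch '0 -0.8 0 0 0 0;0 0 0 0 0 0;0 0 0 0 0 0.5;0 0 0.1 0 0 0.5;0 0 0 0 0 0.5;0 0 0.1 0 0 0.5;0 0 0 0 0 0.5;0 0 0.1 0 0 0.5;0 0 0 0 0 0;0 0 0 0 0 0'; python3 s.py
python3 -m inch '0 0 0 0 0 0.5;0 0 0.1 0 0 0.5;0 0 0 0 0 0.5;0 0 0.1 0 0 0.5;0 0 0 0 0 0.5;0 0 0.1 0 0 0.5;0 0 0 0 0 0;0 0 0 0 0 0;0 0 0 0 0 0;0 0 0 0 0 0'; python3 s.py
```

```text
time_s: 4.77
eef_pos: [564.5, -65.4, 109.3]
ee_rot: [0.0, 0.728, 0.685, 0.0]
force: [-3.0, 0.5, 6.3]
grip_width: 0.152
grip_force: 40.4
WT [0.088 0.472 0.031] tau5 0.168 j5 -0.260 [-3.   0.5  6.3]
time_s: 5.6
eef_pos: [564.5, -65.4, 109.0]
ee_rot: [0.0, 0.827, 0.563, 0.0]
force: [-3.3, -0.2, 4.9]
grip_width: 0.155
grip_force: 40.5
WT [0.045 0.449 0.052] tau5 0.011 j5 0.054 [-3.3 -0.2  4.9]
```

```bash
for i in 1; do python3 -m inch '0 0 0 0 0 0.5;0 0 0.1 0 0 0.5;0 0 0 0 0 0.5;0 0 0.1 0 0 0.5;0 0 0 0 0 0.5;0 0 0.1 0 0 0.5;0 0 0 0 0 0.5;0 0 0.1 0 0 0.5;0 0 0 0 0 0;0 0 0 0 0 0'; python3 s.py; done
python3 -m inch '0 0 0 0 0 0;0 0 0 0 0 0;0 0 0 0 0 0;0 0 0 0 0 0;0 0 0 0 0 0;0 0 0 0 0 0;0 0 0 0 0 0;0 0 0 0 0 0;0 0 0 0 0 0;0 0 0 0 0 0' >/dev/null; python3 s.py
```

```text
time_s: 6.43
eef_pos: [564.5, -65.5, 108.6]
ee_rot: [0.0, 0.926, 0.379, 0.0]
force: [-3.1, 0.5, 4.7]
grip_width: 0.157
grip_force: 40.5
WT [0.009 0.426 0.072] tau5 0.147 j5 0.473 [-3.1  0.5  4.7]
WT [ 0.007  0.401 -0.04 ] tau5 0.036 j5 0.472 [-3.8  0.8  6.6]
```

```bash
cat > s.py <<'E'
from rig import ctrl
import numpy as np,sys
L=[]
for i in range(int(sys.argv[1]) if len(sys.argv)>1 else 8):
    ctrl.capture("wrist");s=ctrl.sense();L.append([s['wrist_torque'][2],s['tau'][5],s['force'][0]])
L=np.array(L);print('WTz,tau5,fx mean',L.mean(0).round(3),'sd',L.std(0).round(3),'j5 %.3f t %.2f'%(s['joints'][5],s['time_s']))
E
python3 s.py
python3 -m inch '0 0 0 0 0 0.5;0 0 0.1 0 0 0.5;0 0 0 0 0 0.5;0 0 0.1 0 0 0.5;0 0 0 0 0 0.5;0 0 0.1 0 0 0.5;0 0 0 0 0 0.5;0 0 0.1 0 0 0.5;0 0 0 0 0 0;0 0 0 0 0 0'; python3 s.py
```

```text
WTz,tau5,fx mean [ 0.032  0.036 -3.089] sd [0.027 0.    0.57 ] j5 0.472 t 7.67
time_s: 8.5
eef_pos: [564.5, -65.5, 108.3]
ee_rot: [0.0, 0.984, 0.178, 0.0]
force: [-2.5, -0.1, 6.0]
grip_width: 0.152
grip_force: 40.6
WTz,tau5,fx mean [ 0.077  0.097 -3.105] sd [0.02  0.008 0.664] j5 0.891 t 8.90
```

```bash
python3 -m inch '0 0 0 0 0 0.5;0 0 0.1 0 0 0.5;0 0 0 0 0 0.5;0 0 0.1 0 0 0.5;0 0 0 0 0 0.5;0 0 0.1 0 0 0.5;0 0 0 0 0 0.5;0 0 0.1 0 0 0.5;0 0 0 0 0 0;0 0 0 0 0 0'; python3 s.py
```

```text
time_s: 9.73
eef_pos: [564.5, -65.6, 107.9]
ee_rot: [0.0, 1.0, -0.03, 0.0]
force: [-2.9, 0.5, 7.0]
grip_width: 0.155
grip_force: 40.7
WTz,tau5,fx mean [ 0.153  0.148 -3.595] sd [0.021 0.008 0.527] j5 1.310 t 10.13
```

```bash
python3 -m inch '0 0 0 0 0 0.5;0 0 0.1 0 0 0.5;0 0 0 0 0 0.5;0 0 0.1 0 0 0.5;0 0 0 0 0 0.5;0 0 0.1 0 0 0.5;0 0 0 0 0 0.5;0 0 0.1 0 0 0.5;0 0 0 0 0 0.5;0 0 0 0 0 0'; python3 s.py
```

```text
time_s: 10.97
eef_pos: [564.4, -65.6, 107.6]
ee_rot: [0.0, 0.965, -0.264, 0.0]
force: [-3.1, -0.5, 6.9]
grip_width: 0.156
grip_force: 40.7
WTz,tau5,fx mean [ 0.193  0.239 -3.555] sd [0.033 0.09  0.39 ] j5 1.781 t 11.37
```

```bash
python3 s.py 12
```

```text
WTz,tau5,fx mean [ 0.199  0.193 -3.584] sd [0.03  0.    0.408] j5 1.781 t 11.97
```

```bash
python3 -m inch '0 0 0 0 0 0.5;0 0 0.1 0 0 0.5;0 0 0 0 0 0.5;0 0 0.1 0 0 0.5;0 0 0 0 0 0.5;0 0 0 0 0 0;0 0 0 0 0 0;0 0 0 0 0 0;0 0 0 0 0 0;0 0 0 0 0 0'; python3 s.py 12
```

```text
time_s: 12.8
eef_pos: [564.4, -65.6, 107.4]
ee_rot: [0.0, 0.922, -0.386, 0.0]
force: [-3.8, 0.3, 7.0]
grip_width: 0.154
grip_force: 40.8
WTz,tau5,fx mean [ 0.225  0.213 -3.728] sd [0.033 0.    0.492] j5 2.043 t 13.40
```

```bash
python3 -m inch '0 0 0 0 0 0;0 0 0 0 0 0;0 0 0 0 0 0;0 0 0 0 0 0;0 0 0 0 0 0;0 0 -5 0 0 0;0 0 -10 0 0 0;0 0 -20 0 0 0;0 0 -20 0 0 0;0 0 -20 0 0 0' 0.5; 
python3 -m inch '0 0 -20 0 0 0;0 0 -20 0 0 -1;0 0 -20 0 0 -1;0 0 0 0 0 -1;0 0 0 0 0 -1;0 0 0 0 0 -1;0 0 0 0 0 -1;0 0 0 0 0 -1;0 0 0 0 0 -1;0 0 0 0 0 -1'
python3 - <<'E'
from h import *
cs=[ctrl.capture(n) for n in("scene","side","wrist")]
for c in cs: print(fitwing([c],"red",(565,-65,1.8),116))
cv2.imwrite("pics/a1.png",cv2.resize(cs[1]["image"][140:384,100:400,::-1],None,fx=2,fy=2))
print(ctrl.sense()["joints"].round(2))
E
```

```text
time_s: 14.23
eef_pos: [564.5, -65.4, 183.8]
ee_rot: [-0.0, 0.922, -0.387, 0.0]
force: [0.1, -0.1, -0.5]
grip_width: 0.502
grip_force: 0.0
time_s: 15.07
eef_pos: [564.5, -65.4, 243.0]
ee_rot: [0.0, 0.997, 0.076, 0.001]
force: [0.6, -0.2, -0.3]
grip_width: 0.499
grip_force: 0.0
[ -0.847 565.316 -64.945   2.803]
[ -0.784 564.074 -65.868   2.392]
[-7.63000e-01  5.65994e+02 -6.57940e+01 -5.39000e-01]
[-0.32  0.4   1.34  0.    1.4   1.11]
```

View pics/a1.png

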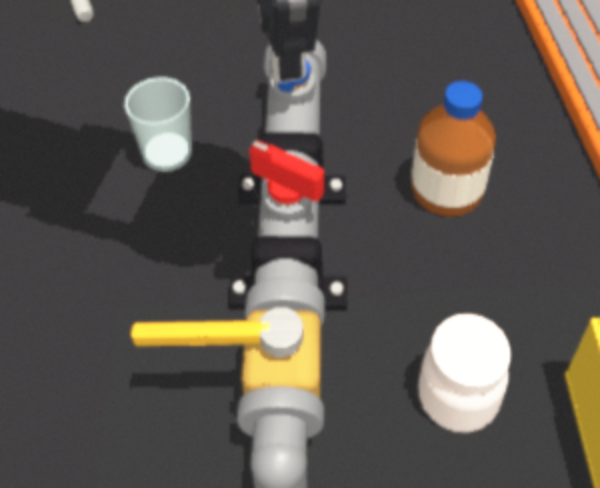

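The red plug turned with no slip: the fitted wing angle of -0.54 matches the predicted -0.56. In the crop, the handle runs from the axis at (283,332) to the tip at (135,333). The beaker, bottle and jar have not moved. Next I go above the handle.

```bash
python3 -m inch '0 0 0 0 0 0.87;0 0 0 0 0 0.87;-14.6 25.8 6 0 0 0;-14.6 25.8 6 0 0 0;-14.6 25.8 6 0 0 0;-14.6 25.8 6 0 0 0;-14.6 25.8 6 0 0 0;0 0 0 0 0 0;0 0 0 0 0 0;0 0 0 0 0 0' 0.5
python3 - <<'E'
from h import *
c=ctrl.capture("wrist");cv2.imwrite("pics/w3.png",c["image"][:,:,::-1]);np.savez("w3.npz",**c)
s=ctrl.sense();print(s["joints"].round(2),2*np.arctan2(s["ee_rot"][2],s["ee_rot"][1]))
print(proj(c,[[557,-194.5,104],[487,-192,104],[452,-191,104]]).round())
E
```

```text
time_s: 16.05
eef_pos: [487.2, -191.5, 212.4]
ee_rot: [0.0, 1.0, -0.019, 0.0]
force: [-0.3, -0.3, 0.3]
grip_width: 0.499
grip_force: 0.0
[-0.6   0.32  1.53  0.    1.28  1.01] -0.03627682040555064
[[248. 106.]
 [248. 189.]
 [248. 226.]]
```

View pics/w3.png

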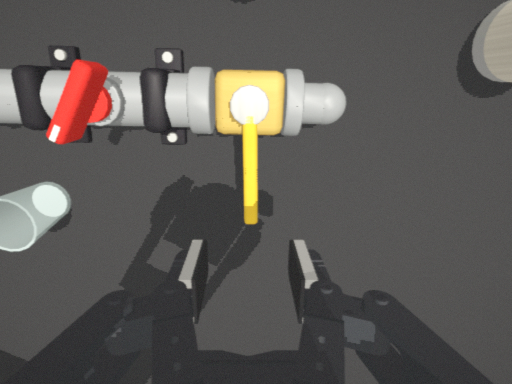

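The handle runs from (249,105) to (251,223), nearly aligned with the tool and about 2 px right of the pad midline. I'll descend and grip.

```bash
python3 -m inch '0 1.5 20 0 0 0;0 0 20 0 0 0;0 0 20 0 0 0;0 0 20 0 0 0;0 0 14 0 0 0;0 0 10 0 0 0;0 0 10 0 0 0;0 0 10 0 0 0;0 0 0 0 0 0;0 0 0 0 0 0' 0.5; python3 -m inch '0 0 0 0 0 0;0 0 0 0 0 0;0 0 0 0 0 0;0 0 0 0 0 0;0 0 0 0 0 0;0 0 0 0 0 0;0 0 0 0 0 0;0 0 0 0 0 0;0 0 0 0 0 0;0 0 0 0 0 0' 0 30
```

```text
time_s: 16.93
eef_pos: [487.0, -193.1, 87.9]
ee_rot: [-0.0, 1.0, -0.018, -0.0]
force: [-0.3, 0.3, 0.8]
grip_width: 0.5
grip_force: 0.0
time_s: 17.77
eef_pos: [487.2, -193.4, 88.6]
ee_rot: [0.0, 1.0, -0.018, 0.001]
force: [-1.5, 0.8, 5.4]
grip_width: 0.133
grip_force: 33.8
```

```bash
python3 -m inch '0.4 7.3 0 0 0 -1;0.4 7.3 0 0 0 -1;0.4 7.3 0 0 0 -1;0.4 7.3 0 0 0 -1;0.4 7.3 0 0 0 -1;0.4 7.3 0 0 0 -1;0.4 7.3 0 0 0 -1;0.4 7.3 0 0 0 -1;0 0 0 0 0 0;0 0 0 0 0 0'; python3 s.py 2
```

```text
time_s: 18.6
eef_pos: [508.9, -245.7, 88.6]
ee_rot: [0.0, 0.92, 0.391, 0.001]
force: [0.1, 3.7, 5.9]
grip_width: 0.126
grip_force: 34.0
WTz,tau5,fx mean [0.209 0.208 1.504] sd [0.014 0.016 0.335] j5 0.110 t 18.70
```

```bash
python3 -m inch '0.4 7.3 0 0 0 -1;0.4 7.3 0 0 0 -1;0.4 7.3 0 0 0 -1;0.4 7.3 0 0 0 -1;0.4 7.3 0 0 0 -1;0.4 7.3 0 0 0 -1;0 0 0 0 0 0;0 0 0 0 0 0;0 0 0 0 0 0;0 0 0 0 0 0'; python3 s.py 3
python3 -m inch '0 1.5 0 0 0 -0.2;0 1.5 0 0 0 -0.2;0 1.5 0 0 0 -0.2;0 0 0 0 0 0;0 0 0 0 0 0;0 0 0 0 0 0;0 0 0 0 0 0;0 0 0 0 0 0;0 0 0 0 0 0;0 0 0 0 0 0'; python3 s.py 3
```

```text
time_s: 19.53
eef_pos: [547.4, -264.1, 88.5]
ee_rot: [-0.0, 0.755, 0.656, 0.001]
force: [-0.5, 4.1, 5.7]
grip_width: 0.133
grip_force: 33.9
WTz,tau5,fx mean [0.175 0.192 0.015] sd [0.011 0.    0.622] j5 -0.503 t 19.68
time_s: 20.52
eef_pos: [551.7, -264.5, 88.6]
ee_rot: [-0.0, 0.734, 0.679, 0.0]
force: [-1.0, 5.1, 6.9]
grip_width: 0.131
grip_force: 34.0
WTz,tau5,fx mean [ 0.21   0.18  -1.017] sd [0.013 0.    0.361] j5 -0.562 t 20.67
```

```bash
python3 -m inch '0 1.2 0 0 0 -0.17;0 1.2 0 0 0 -0.17;0 0 0 0 0 0;0 0 0 0 0 0;0 0 0 0 0 0;0 0 0 0 0 0;0 0 0 0 0 0;0 0 0 0 0 0;0 0 0 0 0 0;0 0 0 0 0 0'; python3 s.py 3
```

```text
time_s: 21.5
eef_pos: [552.6, -264.6, 88.5]
ee_rot: [-0.002, 0.722, 0.692, -0.0]
force: [-10.4, 5.2, 11.9]
grip_width: 0.129
grip_force: 35.3
WTz,tau5,fx mean [ -0.583  -0.582 -10.512] sd [0.013 0.    0.616] j5 -0.594 t 21.65
```

The handle is against its stop: the side force jumped to 10 N and x stopped at 552.6. I'll release, rise and check.

```bash
python3 -m inch '0 0 0 0 0 0;0 0 0 0 0 0;0 0 0 0 0 0;0 0 0 0 0 0;0 0 0 0 0 0;0 0 -5 0 0 0;0 0 -15 0 0 0;0 0 -20 0 0 0;0 0 -30 0 0 0;0 0 -30 0 0 0' 0.4; python3 -m inch '-10 -20 -20 0 0 0;-10 -20 -10 0 0 0;-10 -20 0 0 0 0;-10 -20 0 0 0 0;-10 -20 0 0 0 0;0 0 0 0 0 0;0 0 0 0 0 0;0 0 0 0 0 0;0 0 0 0 0 0;0 0 0 0 0 0';python3 - <<'E'
from h import *
c=ctrl.capture("side");d=ctrl.capture("wrist")
cv2.imwrite("pics/f1.png",np.hstack([c["image"][100:,130:380,::-1],d["image"][100:,:,::-1]]))
E
```

```text
time_s: 22.48
eef_pos: [553.6, -265.2, 189.0]
ee_rot: [-0.001, 0.722, 0.692, -0.0]
force: [0.2, 0.6, 0.7]
grip_width: 0.401
grip_force: 0.0
time_s: 23.32
eef_pos: [452.5, -310.8, 217.8]
ee_rot: [-0.0, 0.721, 0.692, 0.0]
force: [0.3, -0.0, 1.4]
grip_width: 0.399
grip_force: 0.0
```

View pics/f1.png

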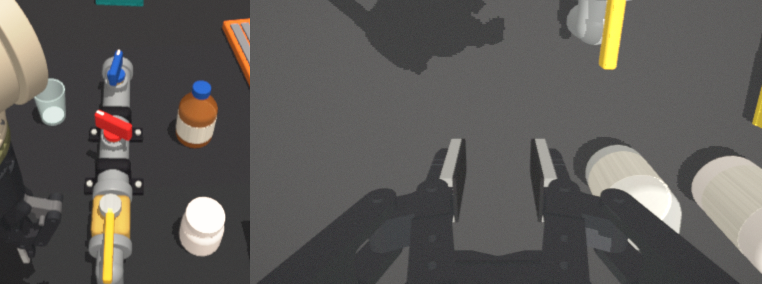

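The side view shows the handle in line with the pipe, from (110,204) to (107,280). The red and blue wings and the bystanders look undisturbed. One angle check, then I hand in.

Run:
```python
from h import *
c=ctrl.capture("side")
m=cv2.inRange(cv2.cvtColor(c["image"],cv2.COLOR_RGB2HSV),(22,190,170),(32,255,255))[:,:300];m[:318]=0;m[372:]=0
P=down(c,m,104);P=P[(P[:,0]>500)]
v=cv2.fitLine(P.astype(np.float32),cv2.DIST_HUBER,0,.01,.01).ravel();a=np.arctan2(v[1],v[0])%np.pi
print(len(P),v,"tilt from pipe", a-(np.pi/2-.062))
```

```text
38 [ 5.4196093e-02  9.9853033e-01  5.4938684e+02 -2.5252403e+02] tilt from pipe 0.0077773333
```

```bash
python3 -c "
from rig import ctrl
print(ctrl.finish_job())"
```

```text
the job is handed in; nothing more can be done
None
```

The job is handed in: the red plug was tightened to about 0.22 N m, then the yellow valve was swung fully open to its stop (within about 0.01 rad of the pipe line); in the pictures the blue plug, beaker, bottle and jar look unmoved.

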